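# Unlock a carving cradle's ball coupler and hold its tongue raised

### The arm

A 6-joint arm with a two-finger parallel gripper is mounted at the origin on the work surface. World frame = base frame: x ahead of the robot, y to its left, z up, the work surface at z = 0. Lengths are in m, angles in rad, forces in N, time in s.
With the tool pointing down it reaches from about 0.3 to 0.75 m from the base axis. Payload 8.5 kg.
Tool frame: the origin (TCP) lies midway between the tips of the shut fingers; the grasp point (between the pads) lies 19 mm behind it (robot.grip_point_offset is the z of the grasp point in the tool frame, in m); z points along the fingers, y is the direction in which the jaws open and shut (so a half turn about z gives the same grasp; the last joint's range is limited). The gripper opens to 85 mm and grips with 20 to 120 N. Pads are 22 mm wide; open, the fingers measure 114 mm over their backs; the gripper's body (76 mm by 85 mm) begins 54 mm behind the grasp point. The pads swing forward as they close: fully open they stand 13 mm farther back than shut.
Start: joints at [-1.422, 0.381, 1.297, -0, 1.464, -0.215], TCP at [0.196, -0.514, 0.202] pointing down, gripper open.
Joint ranges: [-3.11, 3.11], [-0.89, 2.33], [0.22, 2.48], [-1.42, 4.56], [0.17, 2.85], [-2.88, 2.88]. Speed limits (rad/s): [2.39, 2.39, 3.14, 3.14, 3.14, 3.14].

### API

Orientations are given as [roll, pitch, yaw] about the fixed x, y, z axes, in that order (R = Rz(yaw) Ry(pitch) Rx(roll)).
In Python, from bench import robot, optics, close_job gives the robot as it stands.
- The arm moves only by the tool apply_moves, never from a script. Its argument "commands" is a list of rows, each a list of 7 numbers: the shift along the tool's x, y, z in m, then the turn, a rotation vector about the tool's x, y, z in degrees, then the finger opening in m, from 0 to 0.0854. A call has 1 to 20 rows; each row shifts and turns the commanded pose from where the row before left it, along the tool's axes as they then stand; what a row does not reach is not made up. A row lasts 1/8 s, in which the tool goes at most 62.5 mm and 10.7 degrees, less where a joint would pass 70% of its speed; a pose out of reach is approached as far as the arm can. A call is refused whole if a number of a shift passes 0.0625 or a number of a turn 10.7, either way. A call with a gripper value outside its range is refused whole. The fingers move at their own pace and stop on an object; the grip force is fixed at half the most. Time passes only in rows, so rows that do not move let the fingers close. It gives the time, the measured TCP pose, the force and the opening at its end, in the units of the state.
- robot.state(): the state, without advancing time (a new reading comes with each control period).
- optics.get_image(name): name is "side" or "top" or "wrist"; returns (picture, depth): 420x560x3 uint8, red, green, blue; 420x560 float32, m along the optical axis (not along the pixel's ray), 0 where there is no reading.
- optics.camera_params(name): a dict with "fx", "fy", "cx", "cy" (pixels), "pose" (4x4, takes a point from camera to world coordinates). Camera axes: x right, y down, z forward; pixel columns grow to the right and rows downward; lengths in m; the calibration is good to about 2 mm. The wrist camera is an equidistant fisheye: a pixel r from the principal point sees the ray r / f radians off the axis. A picture is of the moment at which its call begins: read the wrist's pose just before it. camera_params takes no time and is no camera call; for the wrist camera it gives the pose at the moment of the call.
- close_job(): hands the job in, once; it reports no verdict.
The state is a dict: "clock": time; "qpos": joint angles; "dq": joint speeds; "joint_efforts": joint torques, N m; "eef_pos": TCP position; "orientation": TCP orientation; "contact_force": force on the tool from outside, world axes, zero at the start; "torque": the same for the moment, N m; "gripper_width": finger opening in m.
Only numpy, scipy, OpenCV 4.12 (cv2) and the standard library are available. Lean on these libraries where they do the work, as an engineer would, in place of code of your own. Each camera call takes 0.05 s, during which the arm holds its last target.

### The job

The carved horn lies in a tilting cradle whose front coupler is hitched on a ball. Turn the black lock knob on the coupler clockwise until it clicks past its detent, then pull the red latch handle sideways, away from the coupler, against its spring, and lift the tongue by that handle until the coupler has risen about 6 cm and hangs clear of the ball. Finish while still gripping and holding it raised and still, so that its underside can be stained; leave the bottles, tin and brush where they are.

Things in the scene. Friction and masses are not known exactly. Their poses are not given: they have to be found in the camera images.
- stand: Fixed cradle on a brown wooden base board 320 x 170 x 30 mm. Origin: on the table straight below the steel ball (36 mm across, top 98 mm high). x runs along the tongue from ball to rear hinge (190 mm), y sideways to where the red latch handle sticks out, z up. The board reaches from -60 to 260 mm in x. The tongue carries a dark brown carved horn, 143 mm high, 65 to 170 mm along x.
- knob_grip (a point): Grip point of the black lock knob on its upright axis above the ball, 149 mm above the table. Pinch its bar (42 mm long, 14 wide, 36 high, from 128 to 164 mm above the table) across the 14 mm, fingers straight down. This point's x axis lies along the bar, y across it; at joint 0 the bar lies along the cradle's x. Lower than 129 mm: yellow lock finger, detent housing.
- latch_grip (a point): Middle of the red latch handle: a level round bar 14 mm thick along the cradle's y, 85 mm beside the ball's axis, 92 mm above the table, free 33 mm either way, with an end disc 24 mm across beyond. Pinch it from above, fingers closing along the cradle's x. It pulls out along +y against a spring: 3 N at rest, 8 N at full travel; springs back when let go.
- tongue_hinge (a point): Centre of the tongue's rear hinge axis, 75 mm above the table, 190 mm behind the ball's axis; the axis runs along the cradle's y. The tongue (with coupler, knob, latch: 0.7 to 1.1 kg) tilts up about it, its coupler end rising; lifting at the latch handle takes 4 to 8 N. It falls back when let go.
- knob (a joint): Angle of the lock knob, rad, growing clockwise seen from above, 0 to 1.3 (stop). Starts at 0 to 0.2: locked. A spring detent resists from 0.37 to its peak at 0.65 (up to about 0.2 N m), then snaps over; from 0.85 it is past. While locked, the yellow finger lets the latch move only 2 mm.
- latch (a joint): Travel of the latch in m along the cradle's y: 0 shut, 0.016 at the stop. The bolt is clear of the ball above 0.008; while it is not, the tongue cannot be lifted.
- tongue (a joint): Tilt of the tongue in rad: 0 down on the ball, 0.6 at the upper stop. 0.32 rad lifts the coupler by 60 mm.
- cream_bottle_mid (a point): Bystander: standing cream bottle with a blue cap, 54 mm across, 130 mm tall; its middle.
- stain_bottle_mid (a point): Bystander: standing dark brown bottle with a black cap, 48 mm across, 110 mm tall; its middle.
- tin_mid (a point): Bystander: open empty steel tin 120 x 90 x 50 mm; its middle.
- brush_grip (a point): Bystander: paint brush lying on the table; the middle of its handle.
- coupler_top (a point): Centre of the top face of the blue coupler, on the ball's axis, 112 mm above the table when down. The coupler is a box 84 mm along x, 68 mm along y, 42 mm high, open below, that covers the ball; it is the tongue's front end and rises with it. The knob stands on it.

How it is judged:
On the way, in this order (a step that is already met when the one before it is completed fails the run):
1. the lock knob is turned clockwise past its detent (0.85 rad) with the tongue still down (value of joint knob above 0.85 rad and value of joint tongue below 0.03 rad and value of joint latch below 0.005 m), for 0.1 s.
2. the latch is pulled sideways clear of the ball (8 mm) (value of joint latch above 0.008 m), for 0.1 s.
3. the tongue is lifted off the ball (value of joint tongue above 0.2 rad), for 0.1 s.
At the end, for the whole second after the job is handed in: The tongue is tilted up by at least 0.27 rad (coupler about 50 mm up) and still (under 0.05 rad/s), the knob is past its detent (over 0.85 rad), and the fingers still grip the latch handle (over 2 N) (value of joint tongue above 0.27 rad and velocity of joint tongue between -0.05 and 0.05 rad/s and value of joint knob above 0.85 rad and contact force between latch and the fingers above 2 N); the arm keeps its last pose, push and grip.
It fails at once if a bystander is moved by more than 30 mm (distance of any of cream_bottle_mid, stain_bottle_mid, tin_mid, brush_grip from where it was at the start of the episode above 0.03 m).
It also fails if it takes over 48 s, if anything falls off the work surface, if the arm or the gripper's body presses on something with over 40 N, if the wrist force passes 120 N, or if a joint passes its speed limit or range.

## Working session

There is one attempt and no reset: what is moved stays moved. The work goes in short steps, Python scripts to look and compute and a tool call to move; the robot and the scene stay as the last step left them, time stands still between calls to the robot, and variables do not carry over. Pictures are saved under pics/ and viewed, and the job is handed in when it is done.

Besides the shell and the picture viewer there is one more tool, called after "Emit:" by a JSON object that holds its "api" and its "payload". apply_moves: Moves the arm, as the interface text tells. Its arguments: {"type":"object","properties":{"commands":{"type":"array","items":{"type":"array","items":{"type":"number"}}}},"required":["commands"]}

```bash
mkdir -p pics; ls
python3 - <<'E'
from bench import robot, optics
import cv2,numpy as np
print(robot.state(), robot.grip_point_offset)
for n in ["side","top"]:
    p,d=optics.get_image(n); cv2.imwrite(f"pics/{n}0.png",p[:,:,::-1]); np.save(f"pics/{n}0d.npy",d)
    print(n,optics.camera_params(n))
E
```

```text
pics
{'clock': 0.0, 'qpos': array([-1.42227465e+00,  3.81225207e-01,  1.29827197e+00,  1.82410618e-05,
        1.46358302e+00, -2.15289594e-01]), 'dq': array([-0.0012753 ,  0.00097518, -0.00112862,  0.00011641,  0.00019274,
       -0.00154868]), 'joint_efforts': array([-1.82761134e-03, -4.48465741e+01, -2.31278175e+01, -3.28406977e-04,
        4.78280956e-03,  1.36061104e-06]), 'eef_pos': array([ 0.19566911, -0.51366197,  0.20159234]), 'orientation': array([-3.14014332e+00, -3.35499404e-04,  3.63809063e-01]), 'contact_force': array([-0.0283155,  0.019644 , -0.3366366]), 'torque': array([-0.02663197,  0.02805914,  0.02566336]), 'gripper_width': 0.08554660681770794} -0.0187
side {'fx': 403.86941157190404, 'fy': 403.86941157190404, 'cx': 276.52005878706734, 'cy': 217.01584548674305, 'pose': array([[ 0.9228032 , -0.26543435,  0.27924694,  0.3659121 ],
       [-0.38524026, -0.64496954,  0.6600032 , -0.56130611],
       [ 0.00491825, -0.71663023, -0.69743596,  0.69746275],
       [ 0.        ,  0.        ,  0.        ,  1.        ]])}
top {'fx': 520.7219364449182, 'fy': 520.7219364449182, 'cx': 278.9102165803447, 'cy': 208.88681525924784, 'pose': array([[ 0.01833231, -0.99019093,  0.138513  ,  0.46753542],
       [-0.99978554, -0.01681985,  0.01208204,  0.01022873],
       [-0.00963376, -0.13870479, -0.99028691,  1.14788312],
       [ 0.        ,  0.        ,  0.        ,  1.        ]])}
```

View pics/side0.png

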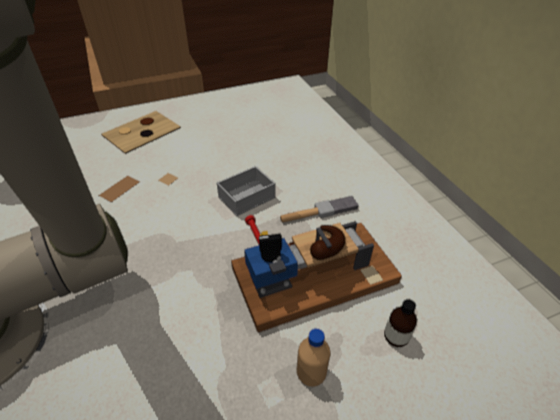

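View pics/top0.png

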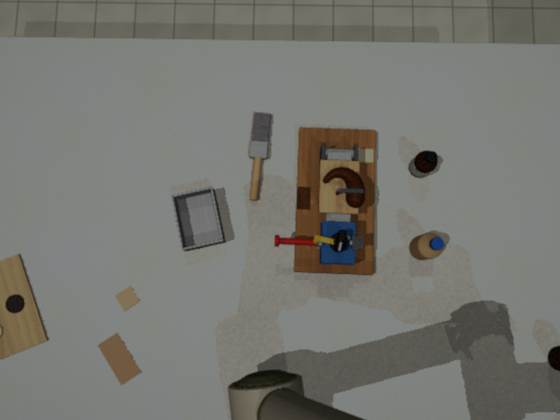

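Run:
```python
import cv2
a=cv2.imread("pics/top0.png")[110:290,260:400]; cv2.imwrite("pics/top0c.png",cv2.resize(a,None,fx=4,fy=4)[:600] if 0 else cv2.resize(a[:150],None,fx=4,fy=4,interpolation=2))
cv2.imwrite("pics/top0c2.png",cv2.resize(a[90:180],None,fx=5.5,fy=5.5,interpolation=2))
a=cv2.imread("pics/side0.png")[200:330,220:410]; cv2.imwrite("pics/side0c.png",cv2.resize(a,None,fx=4.2,fy=4.2,interpolation=2))
```

```text
(no output)
```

View pics/top0c.png

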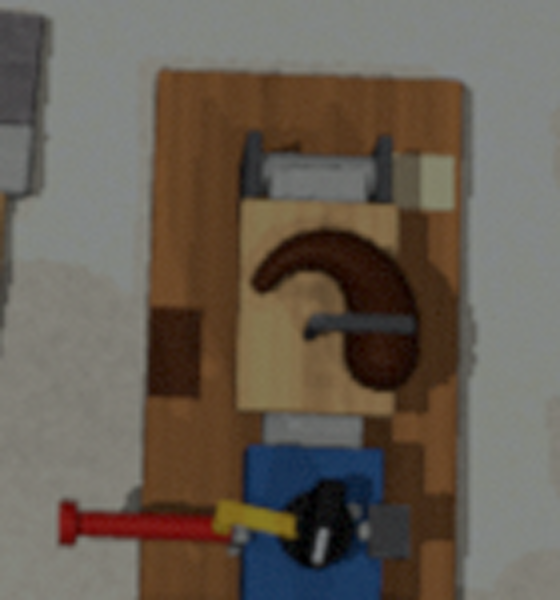

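View pics/top0c2.png

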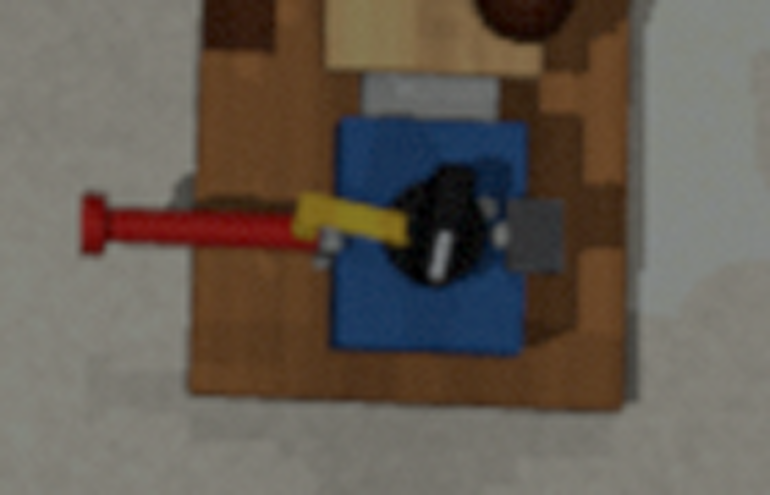

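View pics/side0c.png

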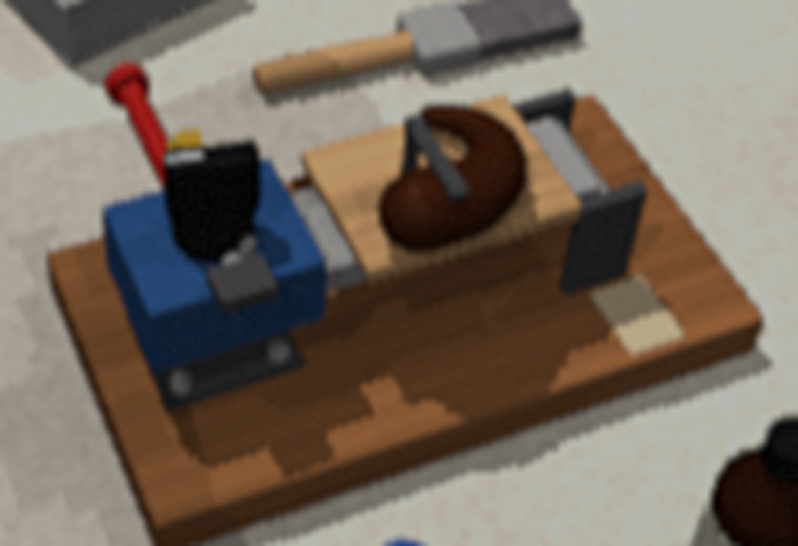

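```bash
cat > h.py <<'E'
import numpy as np
from bench import robot, optics
def ray(n,u,v,z):
    c=optics.camera_params(n); P=c["pose"]
    d=P[:3,:3]@np.array([(u-c["cx"])/c["fx"],(v-c["cy"])/c["fy"],1]); o=P[:3,3]
    return o+d*(z-o[2])/d[2]
def proj(n,X):
    c=optics.camera_params(n); P=c["pose"]; q=P[:3,:3].T@(np.array(X)-P[:3,3]); return np.array([c["fx"]*q[0]/q[2]+c["cx"],c["fy"]*q[1]/q[2]+c["cy"]])
E
python3 - <<'E'
from h import *
f=lambda p:(260+p[0]/5.5,200+p[1]/5.5); g=lambda p:(260+p[0]/4,110+p[1]/4); s=lambda p:(220+p[0]/4.2,200+p[1]/4.2)
for nm,n,k,pts,z in [("board","top",None,[f((190,393)),f((622,408)),g((464,82)),g((158,70))],.03),
 ("coup","top",f,[(342,118),(525,123),(521,353),(332,348)],.112),
 ("knobtop front/back","top",f,[(437,280),(445,235),(455,168)],.164),
 ("disc","top",f,[(92,192),(92,255)],.092),("bar","top",f,[(105,226),(320,233)],.092),
 ("board side","side",s,[(52,258),(160,545),(758,325),(600,97)],.03),("coup side","side",s,[(105,213),(155,310),(325,265),(255,165)],.112),
 ("knobside TL,TR","side",s,[(168,158),(257,147)],.164)]:
    r=np.array([ray(n,*(k(p) if k else p),z) for p in pts]); print(nm,r[:,:2].round(4).tolist(), r.mean(0).round(4)[:2])
E
```

```text
board [[0.4898, -0.0119], [0.4871, -0.179], [0.8025, -0.1875], [0.8067, -0.0184]] [ 0.6465 -0.0992]
coup [[0.5885, -0.0642], [0.5878, -0.1306], [0.5046, -0.129], [0.5052, -0.0611]] [ 0.5465 -0.0962]
knobtop front/back [[0.5271, -0.0933], [0.5426, -0.096], [0.5658, -0.0994]] [ 0.5452 -0.0963]
disc [[0.5617, 0.0266], [0.5384, 0.0261]] [0.5501 0.0263]
bar [[0.5492, 0.0215], [0.548, -0.0578]] [ 0.5486 -0.0181]
board side [[0.4941, -0.019], [0.4871, -0.1914], [0.8004, -0.1911], [0.8119, -0.0253]] [ 0.6484 -0.1067]
coup side [[0.5089, -0.0696], [0.5104, -0.1301], [0.5889, -0.1355], [0.5838, -0.0684]] [ 0.548  -0.1009]
knobside TL,TR [[0.5315, -0.0942], [0.5693, -0.1028]] [ 0.5504 -0.0985]
```

Emit:
{"api": "apply_moves", "payload": {"commands": [[0.02,-0.011,-0.015,0,0,0,0.085],[0.038,-0.021,-0.015,0,0,0,0.085],[0.038,-0.021,-0.015,0,0,0,0.085],[0.038,-0.021,-0.015,0,0,0,0.085],[0.038,-0.021,0,0,0,0,0.085],[0.038,-0.021,0,0,0,0,0.085],[0.038,-0.021,0,0,0,0,0.085],[0.038,-0.021,0,0,0,0,0.085],[0.038,-0.021,0,0,0,0,0.085],[0.038,-0.021,0,0,0,0,0.085],[0.038,-0.021,0,0,0,0,0.085],[0.038,-0.021,0,0,0,0,0.085],[0.038,-0.021,0,0,0,0,0.085],[0.02,-0.022,0,0,0,0,0.085],[0,0,0,0,0,-5,0.085]]}}

```text
clock: 1.98
eef_pos: [0.558, -0.068, 0.2629]
orientation: [-3.141, -0.001, 0.457]
contact_force: [-0.1, -0.3, 0.1]
gripper_width: 0.0847
```

Emit:
{"api": "apply_moves", "payload": {"commands": [[0,0,0,0,0,-10.6,0.085],[0,0,0,0,0,-10.6,0.085],[0,0,0,0,0,-10.6,0.085],[0,0,0,0,0,-10.6,0.085],[0,0,0,0,0,-10.6,0.085],[0,0,0,0,0,-10.6,0.085],[0,0,0,0,0,-10.6,0.085],[0,0,0,0,0,-10.6,0.085],[0,0,0,0,0,-10.6,0.085],[0,0,0,0,0,-10.6,0.085],[0,0,0,0,0,-10.6,0.085],[0,0,0,0,0,-10.6,0.085],[0,0,0,0,0,-10.6,0.085],[0,0,0,0,0,-6.5,0.085],[0,0,0,0,0,0,0.085]]}}

```text
clock: 3.85
eef_pos: [0.5575, -0.0701, 0.263]
orientation: [3.141, 0.001, 2.969]
contact_force: [0.9, 0.1, -0.9]
gripper_width: 0.0853
```

Run:
```python
from h import *
import cv2
c=optics.camera_params("wrist")
s=robot.state(); print(s["clock"],s["eef_pos"],s["orientation"],s["qpos"],s["contact_force"]); print(c)
p,d=optics.get_image("wrist"); cv2.imwrite("pics/w1.png",p[:,:,::-1]); np.save("pics/w1d.npy",d)
```

```text
3.85 [ 0.55753238 -0.0701102   0.26296509] [3.14148629e+00 5.34113183e-04 2.96926270e+00] [-3.35852225e-01  3.67546674e-01  1.14320383e+00  1.92238564e-04
  1.63033248e+00 -1.73430714e+00] [ 0.86155478  0.14349791 -0.88740013]
{'fx': 325.19226210127806, 'fy': 325.19226210127806, 'cx': 277.8025252474133, 'cy': 211.053487937394, 'pose': array([[ 1.71329652e-01,  9.42469410e-01,  2.87049755e-01,
         4.83899954e-01],
       [ 9.85213718e-01, -1.63980188e-01, -4.96430076e-02,
        -5.61503119e-02],
       [ 2.83456612e-04,  2.91310675e-01, -9.56628460e-01,
         4.34790931e-01],
       [ 0.00000000e+00,  0.00000000e+00,  0.00000000e+00,
         1.00000000e+00]])}
```

View pics/w1.png

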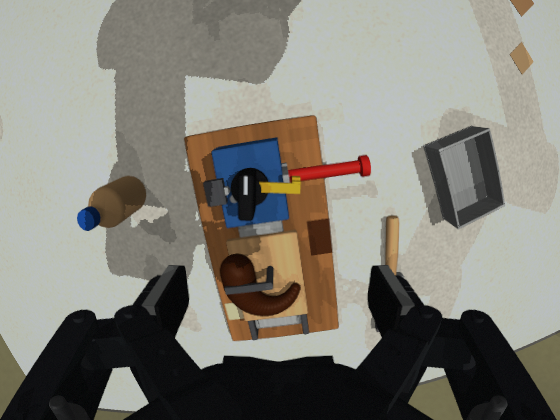

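Run:
```python
import cv2
a=cv2.imread("pics/w1.png")[125:245,195:385]; cv2.imwrite("pics/w1c.png",cv2.resize(a,None,fx=4.2,fy=4.2,interpolation=2))
```

```text
(no output)
```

View pics/w1c.png

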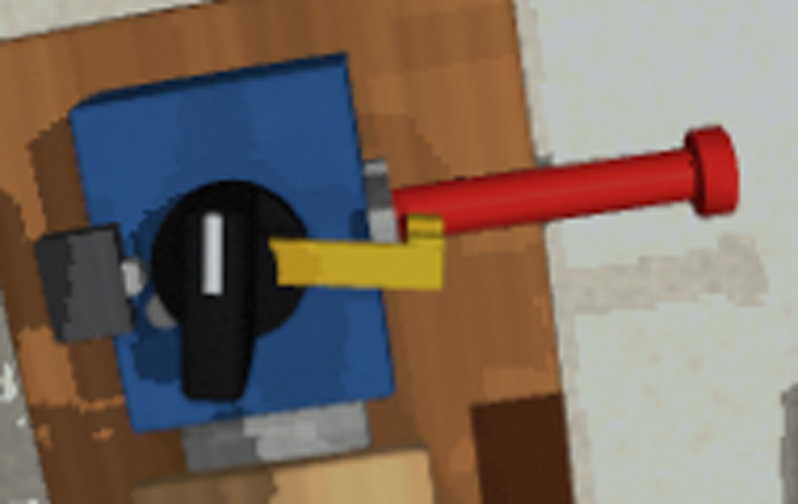

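```bash
cat >> h.py <<'E'
import pickle
def wray(c,u,v,z):
    P=c["pose"]; x,y=u-c["cx"],v-c["cy"]; r=np.hypot(x,y); t=r/c["fx"]
    d=P[:3,:3]@np.array([np.sin(t)*x/r,np.sin(t)*y/r,np.cos(t)]); o=P[:3,3]
    return o+d*(z-o[2])/d[2]
E
python3 - <<'E'
from h import *
c=optics.camera_params("wrist")
f=lambda p:(195+p[0]/4.2,125+p[1]/4.2)
for nm,pts,z in [("coup",[(72,108),(347,68),(393,395),(133,432)],.112),("line",[(212,213),(212,293)],.164),("bar far end L,R",[(182,390),(240,395)],.164),("bar near R",[(252,195)],.164),
 ("disc",[(713,126),(715,215)],.092),("bar",[(400,212),(690,172)],.092)]:
    r=np.array([wray(c,*f(p),z) for p in pts]); print(nm,r[:,:2].round(4).tolist(), r.mean(0).round(4)[:2])
d=np.load("pics/w1d.npy"); print(d[125+300//4:125+400//4:3,240:256:2].round(3))
E
```

```text
coup [[0.5069, -0.1272], [0.5097, -0.0608], [0.5913, -0.0635], [0.5898, -0.1299]] [ 0.5494 -0.0954]
line [[0.5296, -0.092], [0.5459, -0.0953]] [ 0.5377 -0.0936]
bar far end L,R [[0.5653, -0.1057], [0.5685, -0.0939]] [ 0.5669 -0.0998]
bar near R [[0.5274, -0.0833]] [ 0.5274 -0.0833]
disc [[0.5406, 0.0294], [0.564, 0.0272]] [0.5523 0.0283]
bar [[0.5498, -0.0542], [0.5516, 0.0218]] [ 0.5507 -0.0162]
[[0.281 0.279 0.28  0.28  0.281 0.28  0.281 0.296]
 [0.281 0.282 0.28  0.28  0.28  0.281 0.281 0.297]
 [0.282 0.282 0.281 0.281 0.28  0.282 0.282 0.299]
 [0.283 0.282 0.283 0.282 0.282 0.282 0.284 0.301]
 [0.283 0.284 0.283 0.284 0.283 0.283 0.284 0.301]
 [0.285 0.284 0.284 0.283 0.285 0.284 0.285 0.339]
 [0.285 0.284 0.284 0.284 0.285 0.286 0.286 0.339]
 [0.34  0.34  0.34  0.341 0.288 0.34  0.339 0.342]
 [0.342 0.342 0.343 0.342 0.34  0.341 0.342 0.342]]
```

Emit:
{"api": "apply_moves", "payload": {"commands": [[0.0049,-0.0271,0,0,0,1.7,0.05],[0,0,0.035,0,0,0,0.05],[0,0,0.04,0,0,0,0.05],[0,0,0.03,0,0,0,0.05],[0,0,0.015,0,0,0,0.05],[0,0,0.01,0,0,0,0.05],[0,0,0,0,0,0,0.05],[0,0,0,0,0,0,0.05]]}}

```text
clock: 4.9
eef_pos: [0.5488, -0.0972, 0.1332]
orientation: [-3.141, 0.002, 2.94]
contact_force: [0.2, 0.5, 0.4]
gripper_width: 0.0498
```

Run:
```python
from h import *
import cv2
c=optics.camera_params("wrist")
s=robot.state(); print(s["clock"],s["eef_pos"],s["orientation"],s["qpos"],s["contact_force"],s["gripper_width"])
p,d=optics.get_image("wrist"); cv2.imwrite("pics/w2.png",p[:,:,::-1])
```

```text
4.9 [ 0.54882214 -0.09716917  0.13317857] [-3.14125622e+00  1.71730606e-03  2.93965244e+00] [-3.87637081e-01  4.51251068e-01  1.39219237e+00 -1.41086591e-05
  1.29639932e+00 -1.75648910e+00] [0.1822908  0.50928103 0.41287061] 0.049836423889786756
```

View pics/w2.png

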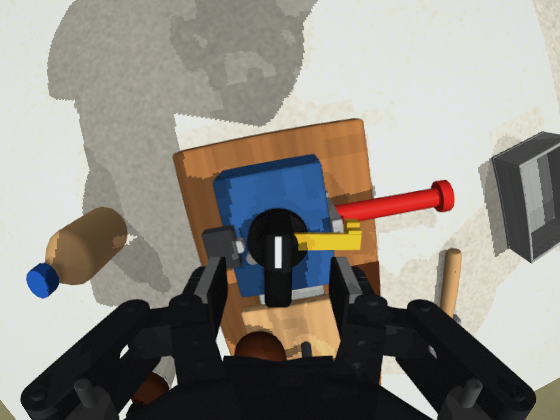

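Emit:
{"api": "apply_moves", "payload": {"commands": [[0,0,0,0,0,0,0.005],[0,0,0,0,0,0,0.005],[0,0,0,0,0,0,0.005],[0,0,0,0,0,0,0.005],[0,0,0,0,0,0,0.005],[0,0,0,0,0,0,0.005]]}}

```text
clock: 5.7
eef_pos: [0.5485, -0.0971, 0.1327]
orientation: [-3.141, 0.001, 2.94]
contact_force: [-1.4, 0.0, 5.8]
gripper_width: 0.0107
```

Run:
```python
from h import *
s=robot.state(); print(s)
```

```text
{'clock': 5.7, 'qpos': array([-3.87712428e-01,  4.51668504e-01,  1.39305798e+00, -9.58304990e-05,
        1.29605278e+00, -1.75680475e+00]), 'dq': array([ 1.89453027e-03,  5.03229236e-04,  1.84591767e-05,  1.78125139e-03,
        4.85140755e-04, -1.21027497e-04]), 'joint_efforts': array([ 1.95014239e-01, -4.36947441e+01, -2.00425619e+01,  1.42828762e-01,
       -2.91781174e-01, -1.41016929e-02]), 'eef_pos': array([ 0.54851432, -0.09711215,  0.13268269]), 'orientation': array([-3.14135156e+00,  7.82299032e-04,  2.93991470e+00]), 'contact_force': array([-1.40845943,  0.03182589,  5.82456965]), 'torque': array([-0.00884511,  0.23599311, -0.02790349]), 'gripper_width': 0.01068414543460327}
```

Emit:
{"api": "apply_moves", "payload": {"commands": [[0,0,0,0,0,4,0.005],[0,0,0,0,0,5,0.005],[0,0,0,0,0,5,0.005],[0,0,0,0,0,5,0.005],[0,0,0,0,0,5,0.005],[0,0,0,0,0,5,0.005],[0,0,0,0,0,5,0.005],[0,0,0,0,0,5,0.005],[0,0,0,0,0,5,0.005],[0,0,0,0,0,5,0.005],[0,0,0,0,0,5,0.005],[0,0,0,0,0,2,0.005],[0,0,0,0,0,0,0.005],[0,0,0,0,0,0,0.005]]}}

```text
clock: 7.45
eef_pos: [0.549, -0.0965, 0.1327]
orientation: [3.139, 0.0, 1.964]
contact_force: [3.0, 3.6, 4.8]
gripper_width: 0.0106
```

Run:
```python
from h import *
import cv2
s=robot.state(); print(s["torque"],s["eef_pos"],s["orientation"],s["gripper_width"])
p,d=optics.get_image("wrist"); cv2.imwrite("pics/w3.png",p[:,:,::-1])
```

```text
[ 0.70500781 -0.43505357 -0.02531766] [ 0.54904632 -0.09650646  0.13267398] [3.13949538e+00 1.21044388e-04 1.96355155e+00] 0.010607566336621764
```

View pics/w3.png

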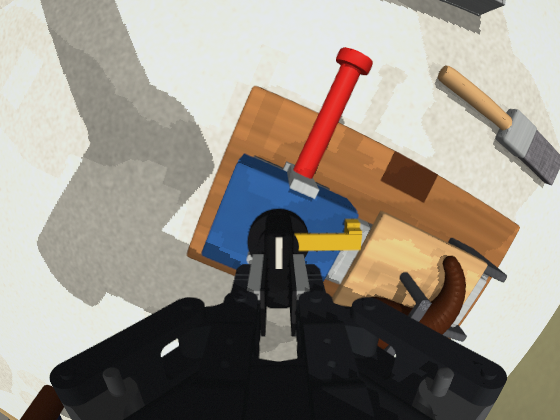

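Emit:
{"api": "apply_moves", "payload": {"commands": [[0,0,0,0,0,0,0.04],[0,0,0,0,0,0,0.04],[0,0,0,0,0,0,0.04],[0,0,-0.02,0,0,0,0.04],[0,0,-0.03,0,0,0,0.04],[0,0,-0.03,0,0,0,0.05],[0,0,0,0,0,8,0.05],[0,0,0,0,0,8,0.05],[0,0,0,0,0,8,0.05],[0.03,0,0,0,0,0,0.05],[0.04,0,0,0,0,0,0.05],[0.0165,0,0,0,0,0,0.05],[0,0,0,0,0,0,0.05],[0,0,0,0,0,0,0.05]]}}

```text
clock: 9.25
eef_pos: [0.5508, -0.0115, 0.2121]
orientation: [-3.141, 0.0, 1.543]
contact_force: [-0.0, -0.3, 0.1]
gripper_width: 0.0497
```

```bash
cat > look.py <<'E'
from h import *
import cv2,sys,pickle
c=optics.camera_params("wrist"); pickle.dump(c,open("c.pkl","wb"))
s=robot.state(); print(s["clock"],s["torque"],s["contact_force"],s["eef_pos"],s["orientation"],s["qpos"],s["gripper_width"])
p,d=optics.get_image("wrist"); cv2.imwrite(f"pics/{sys.argv[1]}.png",p[:,:,::-1])
E
python3 look.py w4
```

```text
9.25 [-0.00606551  0.041049    0.01465532] [-0.0047845  -0.27677201  0.08007324] [ 0.5507864  -0.01152066  0.21212341] [-3.14144881e+00  3.79340168e-04  1.54295237e+00] [-2.35636037e-01  3.75475211e-01  1.27635828e+00 -4.02173092e-04
  1.48982166e+00 -2.07759507e-01] 0.049725898482877035
```

View pics/w4.png

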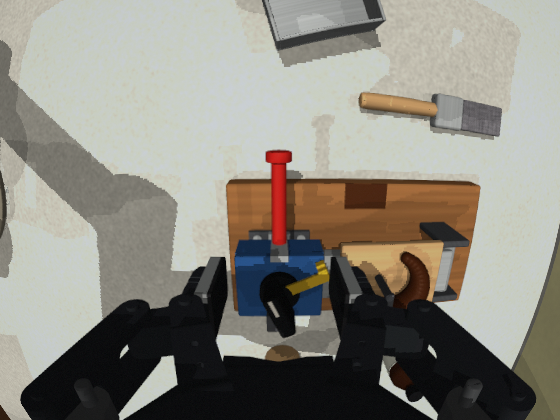

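Run:
```python
from h import *
c=pickle.load(open("c.pkl","rb"))
for p in [(278.5,157),(279,165),(279,235)]: print(wray(c,*p,.092+ (0.012 if p[1]==157 else 0)))
```

```text
[0.55191925 0.02758423 0.104     ]
[0.55214998 0.0186872  0.092     ]
[ 0.55034397 -0.04895017  0.092     ]
```

Emit:
{"api": "apply_moves", "payload": {"commands": [[0,0,0.04,0,0,0,0.05],[0,0,0.04,0,0,0,0.05],[0,0,0.03,0,0,0,0.05],[0,0,0.02,0,0,0,0.05],[0,0,0.009,0,0,0,0.05],[0,0,0,0,0,0,0.005],[0,0,0,0,0,0,0.005],[0,0,0,0,0,0,0.005],[0,0,0,0,0,0,0.005],[0,0,0,0,0,0,0.005],[0,0,0,0,0,0,0.005],[0,0,0,0,0,0,0.005],[0,0,0,0,0,0,0.005]]}}

```text
clock: 10.92
eef_pos: [0.5507, -0.0105, 0.0732]
orientation: [-3.142, -0.0, 1.544]
contact_force: [0.1, 0.1, -0.3]
gripper_width: 0.0046
```

```bash
python3 look.py w5
```

```text
10.925 [-0.01226908 -0.03565523 -0.03277498] [ 0.12445271  0.12450556 -0.26237501] [ 0.55071505 -0.0105442   0.0732087 ] [-3.14155921e+00 -8.20070436e-06  1.54365244e+00] [-2.34116466e-01  5.09007390e-01  1.48976357e+00  1.26750831e-06
  1.14285610e+00 -2.06973104e-01] 0.004611303946859511
```

View pics/w5.png

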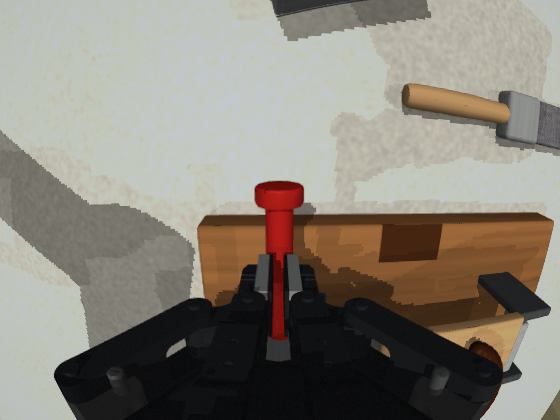

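Run:
```python
from h import *
import cv2
p,d=optics.get_image("wrist"); np.save("pics/w6d.npy",d)
cv2.imwrite("pics/w6c.png",cv2.resize(p[170:350,200:360,::-1],None,fx=3.3,fy=3.3,interpolation=2))
c=optics.camera_params("wrist")
for v in [195,215,235,250,262,275,290,305]:
    o=[]
    for u in range(255,304,4):
        x,y=u-c["cx"],v-c["cy"]; r=np.hypot(x,y); t=r/c["fx"]; z=d[v,u]
        q=np.array([np.tan(t)*x/r,np.tan(t)*y/r,1])*z; w=c["pose"][:3,:3]@q+c["pose"][:3,3]; o.append(round(w[2],3))
    print(v,w.round(3),o)
p,d=optics.get_image("side"); cv2.imwrite("pics/s6c.png",cv2.resize(p[150:330,180:410,::-1],None,fx=3.3,fy=3.3,interpolation=2))
```

```text
195 [0.563 0.027 0.093] [np.float64(0.096), np.float64(0.1), np.float64(0.1), np.float64(0.103), np.float64(0.102), np.float64(0.103), np.float64(0.104), np.float64(0.103), np.float64(0.103), np.float64(0.102), np.float64(0.1), np.float64(0.1), np.float64(0.093)]
215 [ 0.57  -0.012  0.004] [np.float64(0.004), np.float64(0.004), np.float64(0.004), np.float64(0.096), np.float64(0.099), np.float64(0.099), np.float64(0.1), np.float64(0.098), np.float64(0.098), np.float64(0.096), np.float64(0.004), np.float64(0.005), np.float64(0.004)]
235 [ 0.568 -0.018  0.031] [np.float64(0.029), np.float64(0.029), np.float64(0.03), np.float64(0.097), np.float64(0.098), np.float64(0.099), np.float64(0.099), np.float64(0.099), np.float64(0.098), np.float64(0.096), np.float64(0.029), np.float64(0.03), np.float64(0.031)]
250 [ 0.568 -0.03   0.03 ] [np.float64(0.03), np.float64(0.03), np.float64(0.03), np.float64(0.095), np.float64(0.098), np.float64(0.098), np.float64(0.1), np.float64(0.099), np.float64(0.097), np.float64(0.096), np.float64(0.029), np.float64(0.03), np.float64(0.03)]
262 [ 0.568 -0.04   0.
[... 365 characters left out ...]
0.127), np.float64(0.099), np.float64(0.099), np.float64(0.112), np.float64(0.127), np.float64(0.127), np.float64(0.127), np.float64(0.126), np.float64(0.118)]
290 [ 0.561 -0.003  0.132] [np.float64(0.139), np.float64(0.138), np.float64(0.138), np.float64(0.139), np.float64(0.133), np.float64(0.099), np.float64(0.1), np.float64(0.115), np.float64(0.138), np.float64(0.139), np.float64(0.139), np.float64(0.138), np.float64(0.132)]
305 [0.559 0.003 0.151] [np.float64(0.151), np.float64(0.151), np.float64(0.15), np.float64(0.143), np.float64(0.136), np.float64(0.098), np.float64(0.1), np.float64(0.116), np.float64(0.14), np.float64(0.149), np.float64(0.151), np.float64(0.151), np.float64(0.151)]
```

View pics/w6c.png

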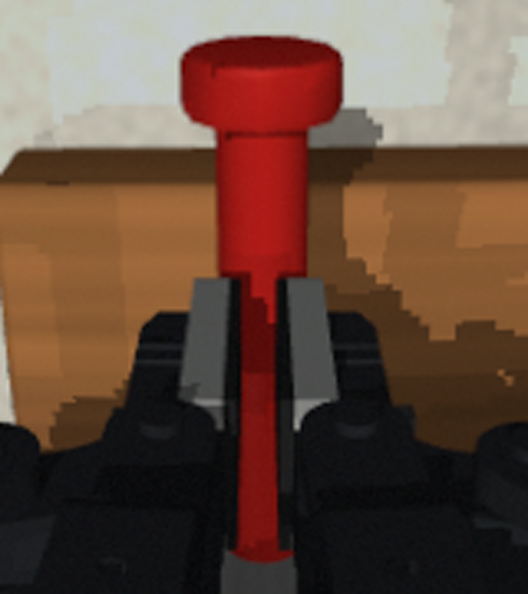

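View pics/s6c.png

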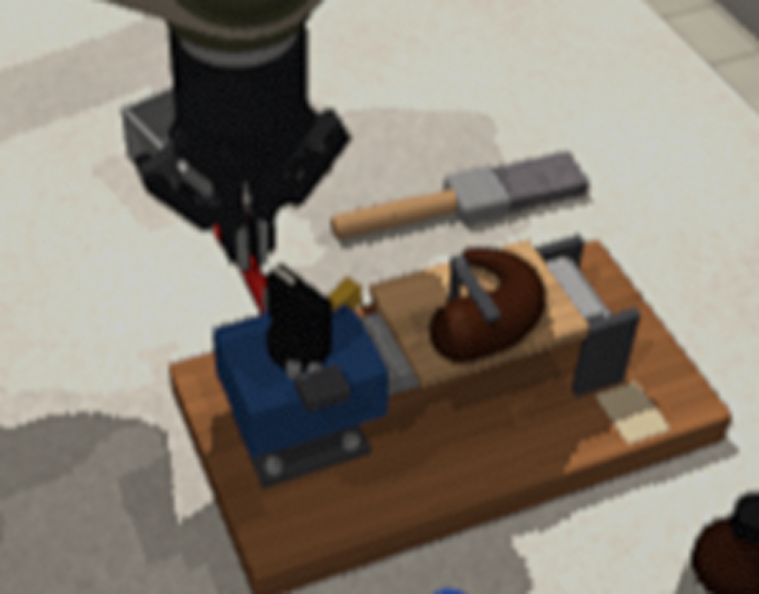

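Emit:
{"api": "apply_moves", "payload": {"commands": [[0,0,0,0,0,0,0.0],[0,0,0,0,0,0,0.0],[0,0,0,0,0,0,0.0],[0,0,0,0,0,0,0.0]]}}

```text
clock: 11.58
eef_pos: [0.5507, -0.0106, 0.0732]
orientation: [-3.142, -0.0, 1.544]
contact_force: [-0.3, -0.3, 0.0]
gripper_width: -0.0
```

Emit:
{"api": "apply_moves", "payload": {"commands": [[0.002,0,0,0,0,0,0.0],[0.002,0,0,0,0,0,0.0],[0.001,0,0,0,0,0,0.0],[0,0,0,0,0,0,0.0]]}}

```text
clock: 12.08
eef_pos: [0.5508, -0.0054, 0.0732]
orientation: [3.142, -0.0, 1.544]
contact_force: [-0.4, -0.5, 0.4]
gripper_width: -0.0001
```

Run:
```python
from h import *
import cv2
p,d=optics.get_image("wrist")
cv2.imwrite("pics/w7c.png",cv2.resize(p[170:350,200:360,::-1],None,fx=3.3,fy=3.3,interpolation=2))
p,d=optics.get_image("side"); cv2.imwrite("pics/s7c.png",cv2.resize(p[190:280,220:320,::-1],None,fx=6,fy=6,interpolation=2))
```

```text
(no output)
```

View pics/w7c.png

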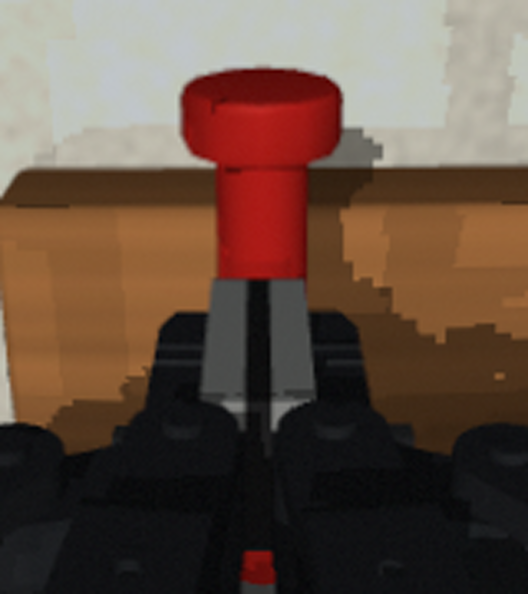

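View pics/s7c.png

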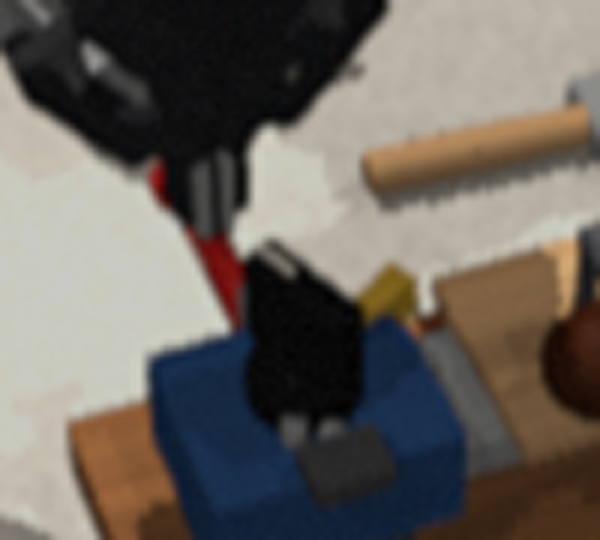

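Run:
```python
from h import *
for X in [(.551,-.0165,.073),(.551,-.0165,.099),(.551,-.0165,.111),(.551,-.0165,.085),(.551,.025,.092)]:
    q=proj("side",X); print(X,((q-[220,190])*6).round())
```

```text
(0.551, -0.0165, 0.073) [218. 297.]
(0.551, -0.0165, 0.099) [216. 245.]
(0.551, -0.0165, 0.111) [215. 220.]
(0.551, -0.0165, 0.085) [217. 273.]
(0.551, 0.025, 0.092) [176. 181.]
```

Run:
```python
from h import *
p,d=optics.get_image("side")
c=optics.camera_params("side");P=c["pose"]
for v in range(212,240,2):
    o=[]
    for u in (250,252,254,256,258,260):
        z=d[v,u]; w=P[:3,:3]@(np.array([(u-c["cx"])/c["fx"],(v-c["cy"])/c["fy"],1])*z)+P[:3,3]; o.append(" ".join(f"{a*1000:.0f}" for a in w)+" rgb"+str(p[v,u].tolist()))
    print(v,o)
c=optics.camera_params("wrist"); print(c["pose"][:3,3], robot.state()["eef_pos"])
```

```text
212 ['540 -18 158 rgb[16, 17, 17]', '544 -18 156 rgb[13, 13, 14]', '552 -5 142 rgb[14, 14, 14]', '553 -16 151 rgb[12, 12, 12]', '557 -17 151 rgb[18, 17, 18]', '560 -20 152 rgb[12, 13, 13]']
214 ['540 -18 152 rgb[17, 16, 17]', '544 -18 150 rgb[16, 16, 18]', '548 -18 149 rgb[11, 11, 12]', '552 -17 147 rgb[22, 22, 23]', '556 -19 147 rgb[17, 16, 18]', '559 -21 148 rgb[23, 22, 22]']
216 ['539 -18 147 rgb[14, 16, 17]', '543 -19 147 rgb[17, 18, 19]', '547 -19 145 rgb[27, 28, 27]', '553 -16 140 rgb[54, 54, 52]', '556 -17 140 rgb[55, 54, 53]', '562 -13 135 rgb[44, 43, 41]']
218 ['539 -18 142 rgb[14, 15, 17]', '544 -16 138 rgb[54, 53, 53]', '548 -15 136 rgb[62, 61, 60]', '551 -19 138 rgb[45, 44, 43]', '556 -18 135 rgb[69, 68, 66]', '561 -14 130 rgb[25, 24, 23]']
220 ['540 -14 132 rgb[13, 13, 14]', '544 -16 133 rgb[60, 60, 59]', '548 -17 132 rgb[68, 67, 65]', '551 -18 132 rgb[41, 41, 40]', '556 -17 129 rgb[69, 68, 67]', '560 -17 127 rgb[22, 21, 21]']
222 ['540 -13 126 rgb[13, 13, 14]', '544 -14 125 rgb[56, 55, 54]', '547 -17 126 rgb[69, 68, 66]', '552 -17 125 rgb[38, 38, 37]', '556 -17 123 rgb[
[... 962 characters left out ...]
105, 35, 32]', '589 66 0 rgb[149, 143, 133]']
234 ['565 70 -1 rgb[203, 203, 189]', '569 69 -1 rgb[193, 192, 180]', '545 -21 96 rgb[107, 56, 52]', '548 -25 100 rgb[115, 17, 15]', '551 -27 100 rgb[118, 19, 17]', '536 -83 161 rgb[65, 15, 14]']
236 ['563 65 -2 rgb[201, 201, 189]', '567 62 -1 rgb[204, 206, 193]', '544 -22 91 rgb[139, 123, 116]', '547 -28 96 rgb[108, 14, 12]', '550 -31 98 rgb[121, 21, 19]', '554 -32 97 rgb[72, 15, 14]']
238 ['560 58 -1 rgb[202, 203, 192]', '566 58 -3 rgb[202, 202, 188]', '569 53 0 rgb[192, 192, 183]', '545 -33 97 rgb[103, 45, 42]', '548 -37 99 rgb[116, 22, 19]', '544 -60 124 rgb[66, 46, 47]']
[0.55241843 0.06985725 0.2450756 ] [ 0.55084131 -0.0055498   0.07322342]
```

Emit:
{"api": "apply_moves", "payload": {"commands": [[-0.005,0,0,0,0,0,0.05],[0,0,0,0,0,0,0.05],[0,0,0,0,0,0,0.05],[0,0,0,0,0,0,0.05],[0,0,0.006,0,0,0,0.05],[0,0,0.006,0,0,0,0.05],[0,0,0.006,0,0,0,0.05],[0,0,0.004,0,0,0,0.05],[0,0,0,0,0,0,0.05]]}}

```text
clock: 13.35
eef_pos: [0.5506, -0.0105, 0.0509]
orientation: [-3.141, -0.0, 1.544]
contact_force: [0.2, -0.4, -0.5]
gripper_width: 0.0501
```

```bash
python3 look.py w8
cat > sidetip.py <<'E'
from h import *
import cv2,sys
p,d=optics.get_image("side"); cv2.imwrite(f"pics/{sys.argv[1]}.png",cv2.resize(p[170:280,200:330,::-1],None,fx=5,fy=5,interpolation=2))
c=optics.camera_params("side");P=c["pose"]
v,u=np.mgrid[170:300,200:330]; z=d[170:300,200:330]
w=np.stack([(u-c["cx"])/c["fx"]*z,(v-c["cy"])/c["fy"]*z,z],-1)@P[:3,:3].T+P[:3,3]
rgb=p[170:300,200:330].astype(int); e=robot.state()["eef_pos"]
m=(rgb.max(-1)-rgb.min(-1)<12)&(rgb.max(-1)<110)&(z>0)&(abs(w[...,0]-e[0])<.05)&(abs(w[...,1]-e[1])<.025)&(w[...,2]>.04)
print("lowest finger pts",np.sort(w[m][:,2])[:15].round(3)); i=np.argsort(w[m][:,2])[:6]; print(w[m][i].round(3))
E
python3 sidetip.py s8
```

```text
13.35 [ 0.02423509 -0.01244349 -0.0592857 ] [ 0.21192512 -0.40907185 -0.49442872] [ 0.55057914 -0.0105027   0.05087496] [-3.14099298e+00 -1.72492943e-04  1.54363674e+00] [-2.34123699e-01  5.37778111e-01  1.51514578e+00  5.14326529e-05
  1.08929108e+00 -2.06987994e-01] 0.050133126663455256
lowest finger pts [0.085 0.087 0.089 0.089 0.09  0.091 0.091 0.092 0.092 0.092 0.092 0.092
 0.093 0.094 0.094]
[[ 0.575 -0.01   0.085]
 [ 0.579 -0.023  0.087]
 [ 0.575 -0.016  0.089]
 [ 0.575 -0.01   0.089]
 [ 0.577 -0.022  0.09 ]
 [ 0.579 -0.023  0.091]]
```

View pics/w8.png

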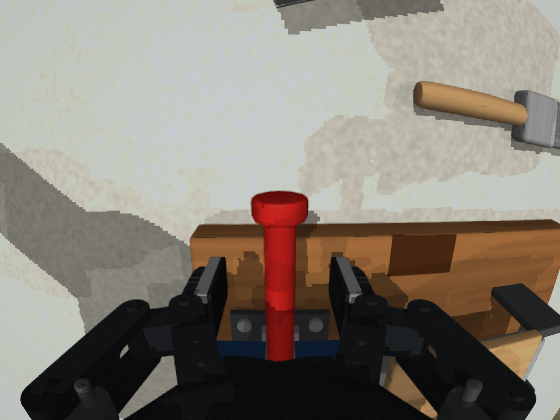

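View pics/s8.png

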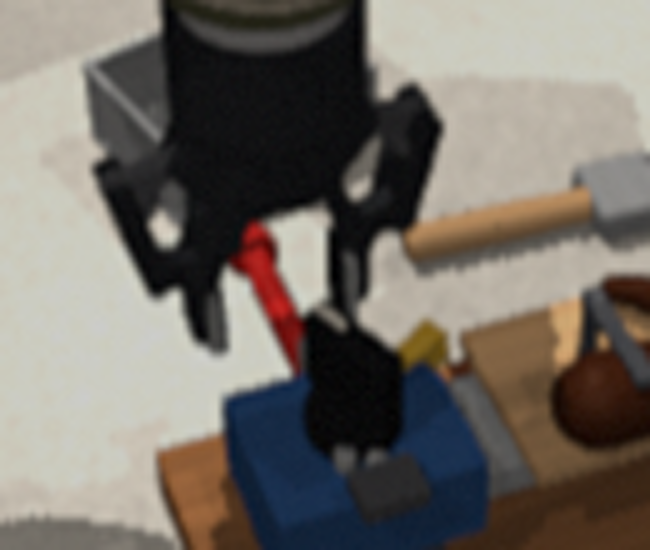

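Emit:
{"api": "apply_moves", "payload": {"commands": [[0,0,0.006,0,0,0,0.05],[0,0,0.006,0,0,0,0.05],[0,0,0.002,0,0,0,0.05],[0,0,0,0,0,0,0.0],[0,0,0,0,0,0,0.0],[0,0,0,0,0,0,0.0],[0,0,0,0,0,0,0.0],[0,0,0,0,0,0,0.0],[0,0,0,0,0,0,0.0],[0,0,0,0,0,0,0.0]]}}

```text
clock: 14.7
eef_pos: [0.5514, -0.0106, 0.0375]
orientation: [3.14, 0.0, 1.544]
contact_force: [5.7, 1.0, -0.5]
gripper_width: 0.0122
```

```bash
python3 look.py w9;python3 sidetip.py s9
```

```text
14.7 [ 0.13411959 -0.76961332  0.0850856 ] [ 5.70825226  0.97113728 -0.48629445] [ 0.55138049 -0.0106022   0.03750829] [3.13990726e+00 1.27513859e-04 1.54366602e+00] [-2.34051845e-01  5.56056801e-01  1.52876943e+00  2.54577091e-04
  1.05509079e+00 -2.07047009e-01] 0.012167353419608102
lowest finger pts [0.072 0.073 0.074 0.074 0.074 0.076 0.077 0.077 0.078 0.078 0.079 0.079
 0.08  0.08  0.08 ]
[[ 0.539 -0.022  0.072]
 [ 0.544 -0.022  0.073]
 [ 0.542 -0.021  0.074]
 [ 0.54  -0.02   0.074]
 [ 0.538 -0.02   0.074]
 [ 0.544 -0.021  0.076]]
```

View pics/w9.png

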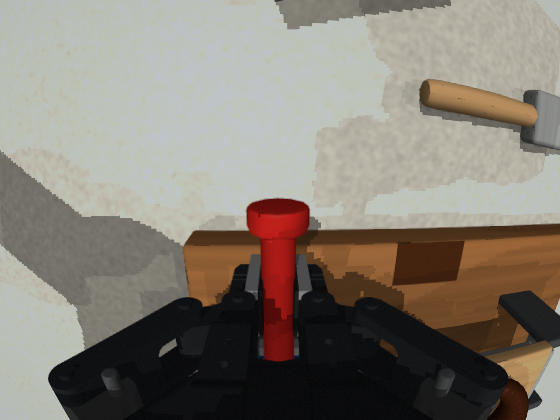

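View pics/s9.png

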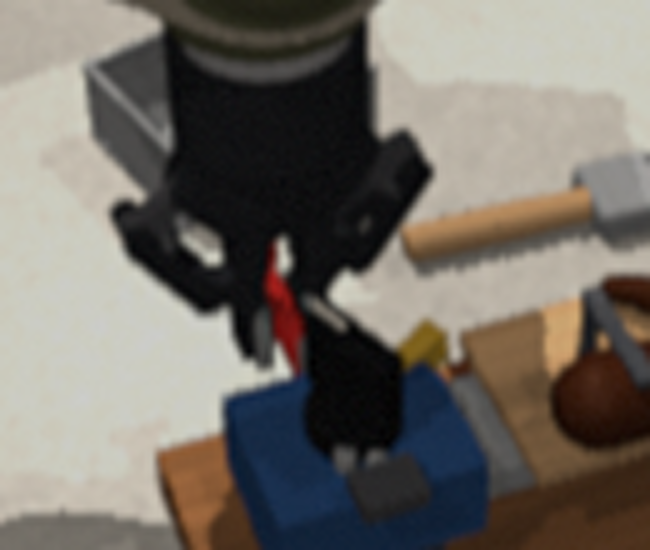

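Emit:
{"api": "apply_moves", "payload": {"commands": [[0.002,0,0,0,0,0,0.0],[0.003,0,0,0,0,0,0.0],[0.003,0,0,0,0,0,0.0],[0.003,0,0,0,0,0,0.0],[0.003,0,0,0,0,0,0.0],[0,0,0,0,0,0,0.0],[0,0,0,0,0,0,0.0]]}}

```text
clock: 15.68
eef_pos: [0.5517, 0.002, 0.0375]
orientation: [3.14, 0.002, 1.544]
contact_force: [3.9, -6.5, 0.1]
gripper_width: 0.0121
```

```bash
python3 look.py w10
```

```text
15.675 [-0.94364748 -0.56011792  0.08058503] [ 3.91855681 -6.5254987   0.05279636] [0.55168031 0.00204855 0.03747596] [3.14024244e+00 2.34038907e-03 1.54355218e+00] [-0.20982173  0.55653853  1.52788099 -0.00236331  1.05542162 -0.18141618] 0.012083207823435683
```

View pics/w10.png

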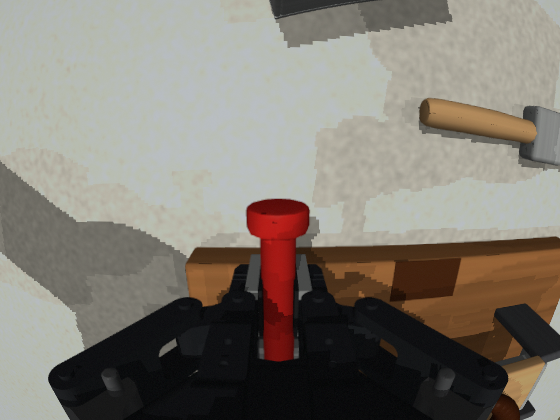

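Emit:
{"api": "apply_moves", "payload": {"commands": [[0,0.0003,-0.003,0,0,0,0.0],[0,0.0004,-0.0035,0,0,0,0.0],[0,0.0009,-0.0064,0,0,0,0.0],[0,0.0011,-0.0064,0,0,0,0.0],[0,0.0013,-0.0063,0,0,0,0.0],[0,0.0016,-0.0063,0,0,0,0.0],[0,0.0018,-0.0062,0,0,0,0.0],[0,0.002,-0.0062,0,0,0,0.0],[0,0.0022,-0.0061,0,0,0,0.0],[0,0.0024,-0.006,0,0,0,0.0],[0,0.0026,-0.006,0,0,0,0.0],[0,0,0,0,0,0,0.0],[0,0,0,0,0,0,0.0],[0,0,0,0,0,0,0.0],[0,0,0,0,0,0,0.0]]}}

```text
clock: 17.6
eef_pos: [0.5662, 0.0018, 0.0981]
orientation: [-3.137, 0.002, 1.543]
contact_force: [1.6, -6.5, -7.7]
gripper_width: 0.0121
```

```bash
python3 look.py w11;python3 sidetip.py s11; python3 -c "
from h import *;import cv2
p,d=optics.get_image('top'); cv2.imwrite('pics/t11.png',p[:,:,::-1])"
```

```text
17.6 [-1.02810036  0.10247407  0.15376204] [ 1.60463974 -6.54111125 -7.73336806] [0.56616718 0.00180893 0.09808398] [-3.13672645e+00  1.80946423e-03  1.54341928e+00] [-0.20449402  0.50510297  1.41028423 -0.00279885  1.23067796 -0.17617298] 0.012105143091220233
lowest finger pts [0.133 0.134 0.135 0.135 0.135 0.136 0.136 0.137 0.137 0.138 0.139 0.139
 0.139 0.139 0.14 ]
[[ 0.557 -0.01   0.133]
 [ 0.552 -0.005  0.134]
 [ 0.552 -0.01   0.135]
 [ 0.559 -0.01   0.135]
 [ 0.554 -0.011  0.135]
 [ 0.555 -0.009  0.136]]
```

View pics/w11.png

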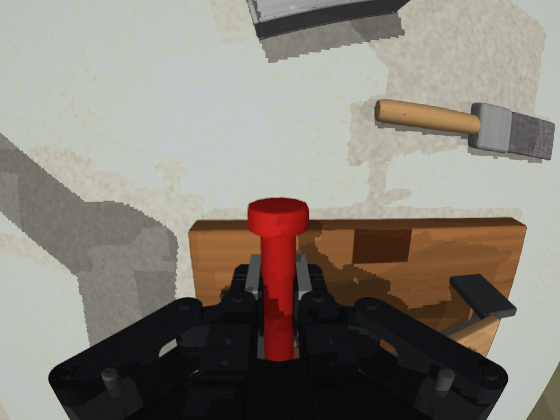

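View pics/s11.png

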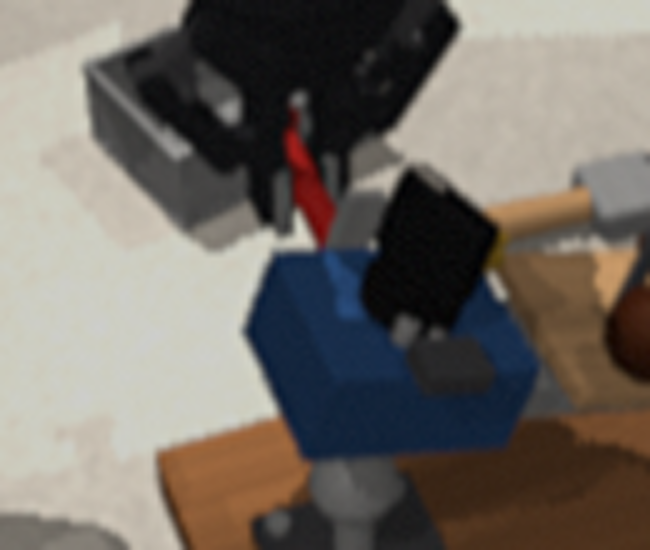

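View pics/t11.png

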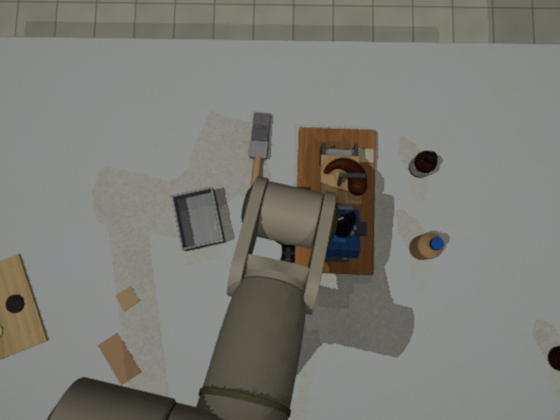

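Emit:
{"api": "apply_moves", "payload": {"commands": [[0,0,0,0,0,0,0.0],[0,0,0,0,0,0,0.0],[0,0,0,0,0,0,0.0],[0,0,0,0,0,0,0.0]]}}

```text
clock: 18.25
eef_pos: [0.5661, 0.0018, 0.0981]
orientation: [-3.137, 0.002, 1.543]
contact_force: [1.1, -6.8, -8.9]
gripper_width: 0.0122
```

Run:
```python
from bench import robot, close_job
s=robot.state(); print(s["eef_pos"],s["dq"].round(4),s["contact_force"],s["gripper_width"]); print(close_job())
```

```text
[0.56614776 0.00179194 0.09807424] [-0.     -0.0009  0.0002  0.0007  0.0024  0.0018] [ 1.05241284 -6.80953875 -8.85395402] 0.012184927799610383
the job is handed in; nothing more can be done
None
```

The knob is turned past its detent, the latch is pulled, and the tongue is held raised. I handed the job in at about 18 s.

- **Knob:** I turned it clockwise to about 1.15 rad, estimated from the tool angle. Almost no torque about the knob's axis remained afterwards, so it should be past the detent.
- **Latch:** I pulled the red handle out about 12.5 mm, and the spring pulled back with about 6.5 N.
- **Lift:** I raised the handle about 61 mm, which is a tilt of about 0.33 rad.

**Last checks:**
- The side picture shows the coupler hanging clear of the ball and the knob still turned.
- The arm was still, with the gripper closed on the bar (opening 12 mm) and about 9 N of load on the tool.
- In the top picture the bottles, tin and brush look unmoved. I compared them by eye and did not measure them.

**What disagreed:** the first grasp of the latch closed on nothing above the bar. The cameras showed the fingertips about 35 mm higher than the reported tool position. I opened the gripper, went 36 mm lower and gripped properly. The same offset means the knob was probably held only near its top, but it still turned fully with the tool.

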